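# Refill the sloped slide dispenser at the microscope bench

## Robot

A 6-joint arm with a two-finger parallel gripper is mounted at the origin on the work surface. World frame = base frame: x ahead of the robot, y to its left, z up, the work surface at z = 0. Lengths are in mm, angles in rad, forces in N, time in s.
With the tool pointing down it reaches from about 350 to 775 mm from the base axis. Payload 7.3 kg.
Tool frame: the origin (TCP) lies between the finger pads; the fingertips stand 22 mm ahead of it and the grasp point (between the pads) lies 3 mm ahead of it (nose_length is the distance from the TCP to the fingertips, in mm); z points along the fingers, y is the direction in which the jaws open and shut (so a half turn about z gives the same grasp; the last joint's range is limited). The gripper opens to 92 mm and grips with 3 to 60 N. Pads are 19 mm wide; open, the fingers measure 130 mm over their backs; the gripper's body (75 mm by 190 mm) begins 47 mm behind the grasp point.
Start: joints at [-1.335, 0.342, 1.524, -0, 1.275, -0.146], TCP at [195.633, -487.207, 248.741] pointing down, gripper open.
Joint ranges: [-2.53, 2.53], [-0.77, 2.02], [0.04, 2.7], [-1, 4.14], [0.28, 2.66], [-3.11, 3.11]. Speed limits (rad/s): [2.57, 2.57, 3.14, 3.14, 3.14, 3.14].

## Interface

Orientations are given as [roll, pitch, yaw] about the fixed x, y, z axes, in that order (R = Rz(yaw) Ry(pitch) Rx(roll)).
In Python, from plant import get_obs, capture, close_job, nose_length gives the robot as it stands.
- The arm moves only by the tool step_arm, never from a script. Its argument "increments" is text: rows parted by semicolons, each of 7 numbers parted by spaces: the turn, a rotation vector about the tool's x, y, z in rad, then the shift along the tool's x, y, z in mm, then the opening, from -1 (shut) to 1 (fully open). A call has 1 to 20 rows; each row is the pose to reach, as a shift and turn from the pose commanded when the call began, along the tool's axes at that moment; what a row does not reach only later rows make up. A row lasts 1/8 s, in which the tool goes at most 62.5 mm and 10.7 degrees, less where a joint would pass 70% of its speed; a pose out of reach is approached as far as the arm can. A call with a gripper value outside its range is refused whole. The fingers move at their own pace and stop on an object; the grip force is fixed at half the most. Time passes only in rows, so rows that repeat a pose let the fingers close. It gives the time, the measured TCP pose, the force and the opening at its end, in the units of the state.
- get_obs(): the state, without advancing time (a new reading comes with each control period).
- capture(name): name is "scene" or "side" or "wrist"; returns a dict with "frame" (400x640x3 uint8, red, green, blue), "K" (3x3 intrinsics, pixels), "distortion" ([k1, k2, p1, p2, k3] as OpenCV has them; the pictures are not rectified), "extrinsics" (4x4, takes a point from world to camera coordinates); the wrist camera has in their place "tool_from_camera" (4x4, takes a point from camera to tool coordinates, whose origin is the TCP and whose axes are the flange's). Camera axes: x right, y down, z forward; pixel columns grow to the right and rows downward; lengths in mm; the calibration is good to about 2 mm. A picture is of the moment at which its call begins: read the wrist's pose just before it. There is no depth.
- close_job(): hands the job in, once; it reports no verdict.
The state is a dict: "time": time; "joint_positions": joint angles; "dq": joint speeds; "tau": joint torques, N m; "tool_pos": TCP position; "tcp_rot": TCP orientation; "contact_force": force on the tool from outside, world axes, zero at the start; "moment": the same for the moment, N m; "grip_width": finger opening in mm.
Only numpy, scipy, OpenCV 4.12 (cv2) and the standard library are available. Lean on these libraries where they do the work, as an engineer would, in place of code of your own. Each camera call takes 0.05 s, during which the arm holds its last target.

## Task

Refill the sloped two-lane dispenser: put the larger of the two low cartons (microscope slides) in the wide lane and the smaller one (cover glasses) in the narrow lane. Set each down flat, its long side along the lane, in the raised upper half of its lane and let go there, so that it slides down to the stop by itself. Leave the tall carton and the round tin where they stand.

Things in the scene. Friction and masses are not known exactly. Their poses are not given: they have to be found in the camera images.
- slide_carton: The larger low carton, plain brown cardboard with a white tape strip along its top, 84 x 56 x 46 mm (its x, y, z), about 0.24 kg. Origin at the centre of its underside; x along its long side, y across it, z up. It stands flat on the bench; grip it across its 56 mm width from above. It may end up either way round along the lane.
- cover_carton: The smaller low carton, same cardboard and tape, 60 x 34 x 46 mm (its x, y, z), about 0.11 kg. Origin at the centre of its underside; x along its long side, y across it, z up. It stands flat on the bench; grip it across its 34 mm width from above. It may end up either way round along the lane.
- tray: Fixed sloped tray on a white stand, aluminium floor, white rails. x runs downhill, 20 degrees below level; z square to the floor. Origin: floor at the stop's inner face, mid-width, 30 mm above the bench. Floor from x = -280 mm (raised end) to 0 (stop, 30 mm high). Wide lane 76 mm clear, centre y = +30 mm; narrow lane 54 mm, centre y = -41 mm; rails 6 mm thick, 15 mm high. Slick (friction 0.2): cartons slide by themselves.
- tall_carton: Bystander: upright cardboard carton 56 x 56 x 95 mm, origin at the centre of its underside, z up. Not to be moved.
- tin: Bystander: round bare-metal tin with a lid, 68 mm across, 48 mm high, origin at the centre of its underside, z up. Not to be moved.
Things that resemble listed ones, but are neither listed nor needed, are in the scene too. What is shaped like the slide_carton but black or yellow is not meant.

How it is judged (in metres and radians):
At the end, for the whole second after the job is handed in: The larger low carton rests in the wide lane and the smaller one in the narrow lane: each flat on the lane floor (within 6 mm and 0.15 rad), within 20 mm of the lane's centreline, against the stop (origin no more than 14 mm short of where it lies square against the stop), at rest and released (x of slide_carton in the frame of tray between -0.056 and -0.036 m and y of slide_carton in the frame of tray between 0.01 and 0.05 m and z of slide_carton in the frame of tray between -0.006 and 0.006 m and angle between the z axis of each of slide_carton, cover_carton and the z axis of tray, either way round below 0.15 rad and linear speed of each of slide_carton, cover_carton below 0.02 m/s and contact force between the fingers and slide_carton below 0.2 N and x of cover_carton in the frame of tray between -0.044 and -0.024 m and y of cover_carton in the frame of tray between -0.061 and -0.021 m and z of cover_carton in the frame of tray between -0.006 and 0.006 m and contact force between the fingers and cover_carton below 0.2 N); the robot touches nothing.
It fails at once if The larger carton is held or pushed by the fingers in the last part of its lane (origin less than 80 mm from the stop) instead of sliding there by itself (x of slide_carton in the frame of tray between -0.08 and 0 m and y of slide_carton in the frame of tray between 0 and 0.06 m and z of slide_carton in the frame of tray between -0.01 and 0.02 m and contact force between the fingers and slide_carton above 1 N).
It fails at once if The smaller carton is held or pushed by the fingers in the last part of its lane (origin less than 80 mm from the stop) instead of sliding there by itself (x of cover_carton in the frame of tray between -0.08 and 0 m and y of cover_carton in the frame of tray between -0.071 and -0.011 m and z of cover_carton in the frame of tray between -0.01 and 0.02 m and contact force between the fingers and cover_carton above 1 N).
It fails at once if The tall carton is moved by more than 25 mm or tipped over (distance of tall_carton from where it was at the start of the episode above 0.025 m or angle between tall_carton's own z axis and vertical above 0.5 rad).
It fails at once if The round tin is moved by more than 25 mm or tipped over (distance of tin from where it was at the start of the episode above 0.025 m or angle between tin's own z axis and vertical above 0.5 rad).
It also fails if it takes over 59 s, if anything falls off the work surface, if the arm or the gripper's body presses on something with over 40 N, if the wrist force passes 120 N, or if a joint passes its speed limit or range.

## Working session

There is one attempt and no reset: what is moved stays moved. The work goes in short steps, Python scripts to look and compute and a tool call to move; the robot and the scene stay as the last step left them, time stands still between calls to the robot, and variables do not carry over. Pictures are saved under pics/ and viewed, and the job is handed in when it is done.

Besides the shell and the picture viewer there is one more tool, called after "Call:" as name(argument=value, ...) on one line, values as JSON. step_arm: Moves the arm, as the interface text tells. Its arguments: {"type":"object","properties":{"increments":{"type":"string"}},"required":["increments"]}

```bash
ls; mkdir -p pics; python3 - <<'E'
from plant import get_obs,capture,nose_length
import cv2
o=get_obs();print({k:o[k] for k in('time','tool_pos','tcp_rot','grip_width')})
for n in('scene','side','wrist'):
    c=capture(n);cv2.imwrite(f'pics/{n}0.png',c['frame'][:,:,::-1])
    import numpy as np
    np.savez(f'pics/{n}0.npz',**c)
    print(n,c['K'].tolist(),c['distortion'],c.get('extrinsics',c.get('tool_from_camera')))
E
```

```text
pics
{'time': 0.0, 'tool_pos': array([ 195.55217033, -486.8262018 ,  248.04043803]), 'tcp_rot': array([-3.14005846e+00, -2.21556215e-04,  3.81800838e-01]), 'grip_width': 92.00478297537605}
scene [[449.30019103767984, 0.0, 317.1955552855806], [0.0, 449.30019103767984, 200.7598896460279], [0.0, 0.0, 1.0]] [-0.10666335  0.          0.          0.          0.        ] [[ 1.92030807e-01  9.81271847e-01  1.51568626e-02 -3.37997221e+01]
 [ 6.50512181e-01 -1.15708183e-01 -7.50630081e-01 -3.25424909e+02]
 [-7.34818393e-01  1.54003824e-01 -6.60548826e-01  1.52673443e+03]
 [ 0.00000000e+00  0.00000000e+00  0.00000000e+00  1.00000000e+00]]
side [[476.56495780420295, 0.0, 322.7533848219676], [0.0, 476.56495780420295, 207.7393274563782], [0.0, 0.0, 1.0]] [-0.14289119  0.          0.          0.          0.        ] [[-9.76730890e-01 -2.13661522e-01  1.85882604e-02  5.31861419e+02]
 [-1.56354792e-01  6.50065513e-01 -7.43618186e-01  1.67477899e+02]
 [ 1.46799007e-01 -7.29221216e-01 -6.68346070e-01  1.07297245e+03]
 [ 0.00000000e+00  0.00000000e+00  0.00000000e+00  1.00000000e+00]]
wrist [[328.9782492744291, 0.0, 320.07811855394596], [0.0, 328.9782492744291, 197.9606686194979], [0.0, 0.0, 1.0]] [-0.06414098  0.          0.          0.          0.        ] [[-6.29169258e-04 -9.57937579e-01 -2.86975955e-01  7.70414698e+01]
 [ 9.99998150e-01 -8.10581450e-05 -1.92183157e-03  2.19578516e-01]
 [ 1.81773294e-03 -2.86976634e-01  9.57935858e-01 -1.36684082e+02]
 [ 0.00000000e+00  0.00000000e+00  0.00000000e+00  1.00000000e+00]]
```

View pics/scene0.png

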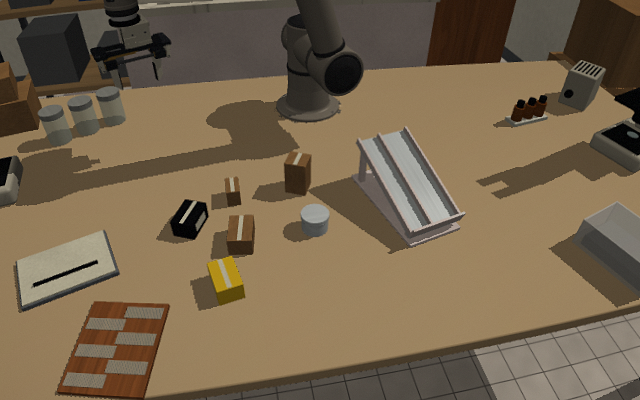

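View pics/side0.png

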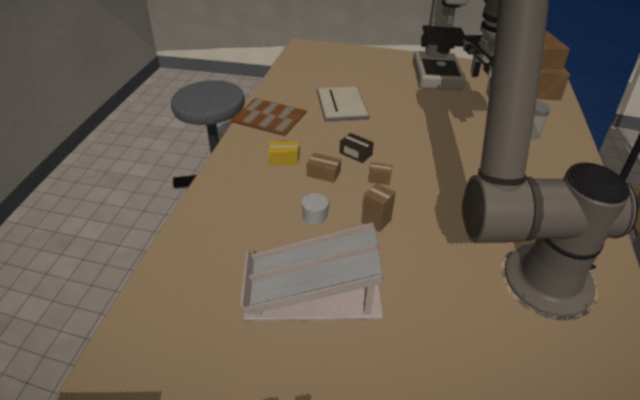

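View pics/wrist0.png

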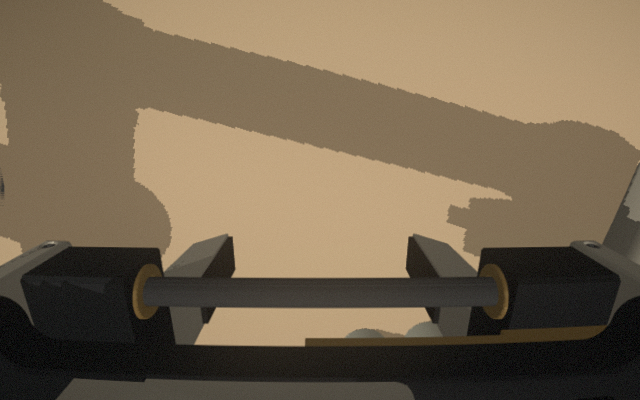

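The scene view shows the slide carton at about (241,234) and the cover carton at about (233,191). The tall carton is at (298,173), the tin at (315,220), and the tray runs from (385,140) down to (440,228). The black and yellow look-alikes are at (190,218) and (226,280). I'll enlarge these for corners.

```bash
python3 - <<'E'
import cv2
a=cv2.imread('pics/scene0.png')
def crop(a,x,y,w,h,s,n): cv2.imwrite(n,cv2.resize(a[y:y+h,x:x+w],None,fx=s,fy=s,interpolation=cv2.INTER_CUBIC))
crop(a,210,140,130,100+20,6,'pics/c1.png')
crop(a,345,120,130,130-10,6,'pics/c2.png')
b=cv2.imread('pics/side0.png')
crop(b,290,130,130,100,6,'pics/c3.png')
crop(b,235,220,160,105,5,'pics/c4.png')
E
```

```text
(no output)
```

View pics/c1.png

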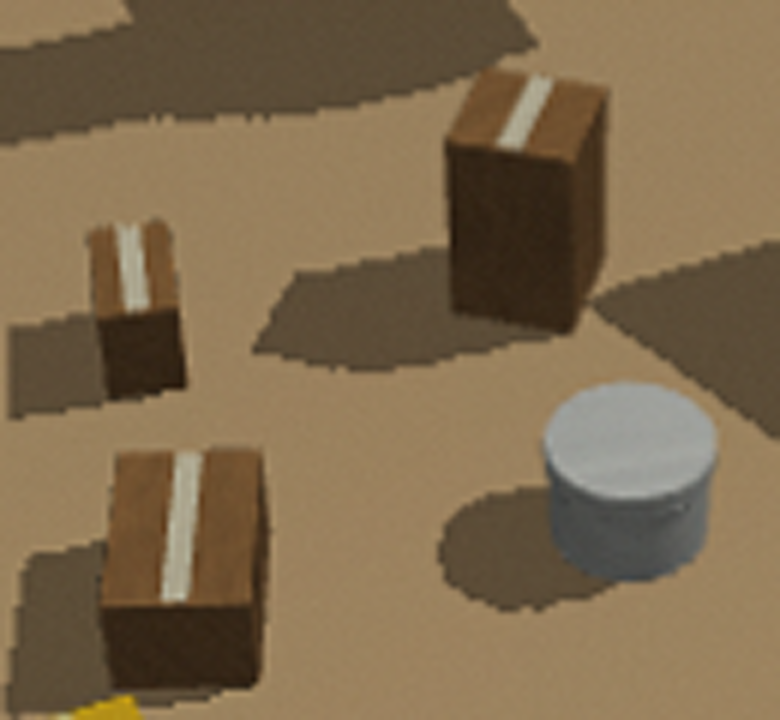

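View pics/c2.png

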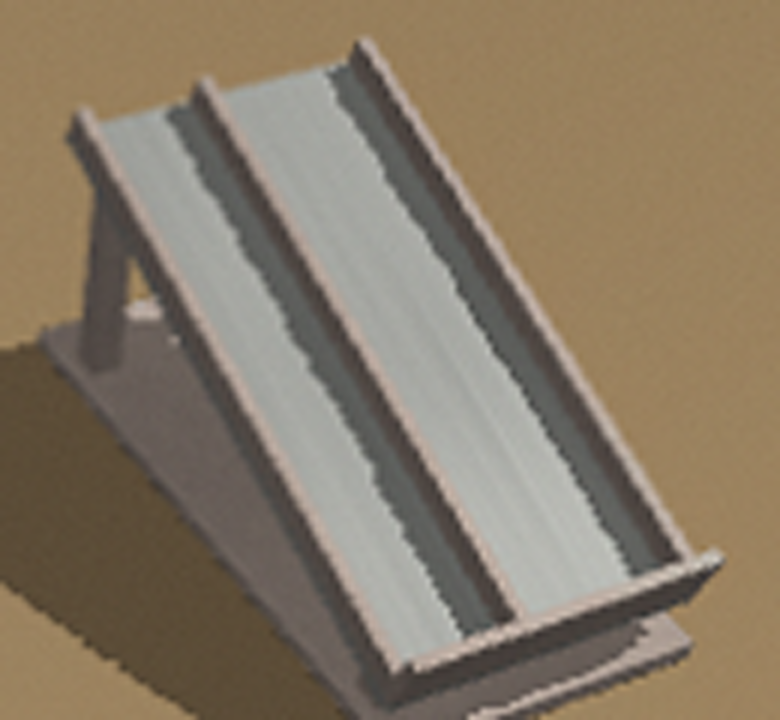

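View pics/c3.png

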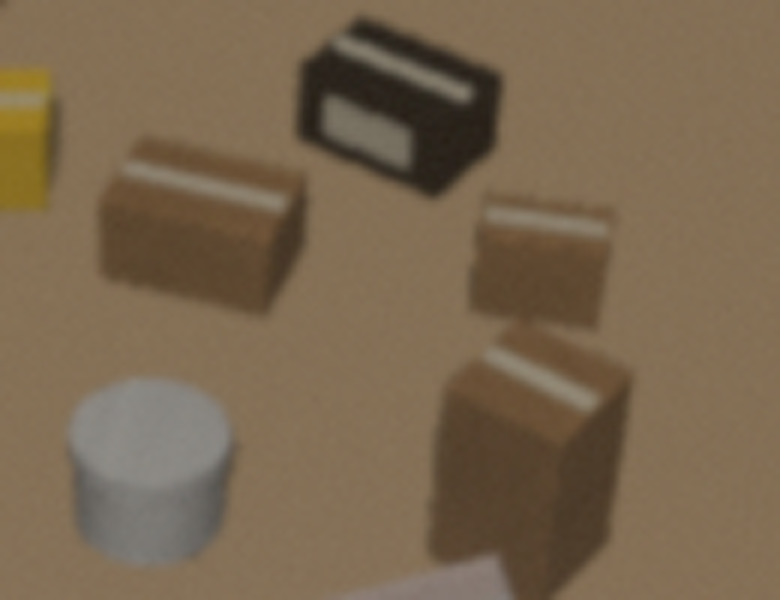

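View pics/c4.png

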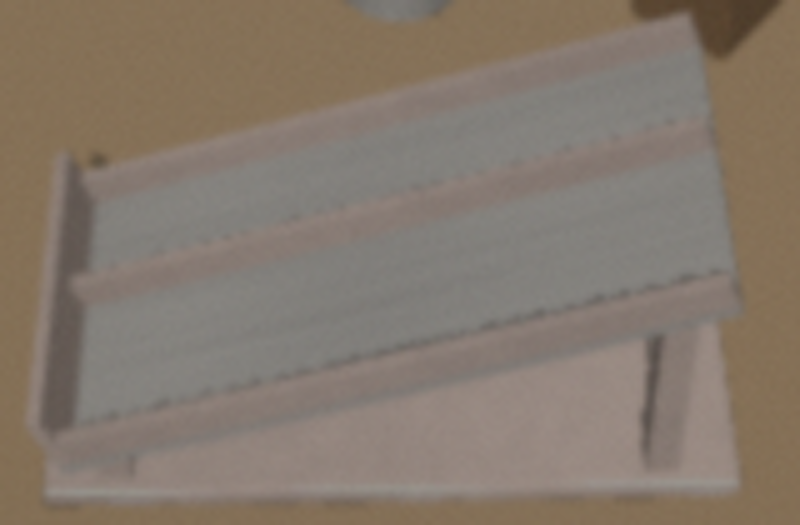

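The crops give readable corners in both views. I'll cast rays onto the known heights and check the results against the known sizes.

```bash
cat > h.py <<'E'
import numpy as np,cv2
def load(n):
    return dict(np.load(f'pics/{n}.npz'))
def ray(c,px):
    p=cv2.undistortPoints(np.array([[px]],float),c['K'],c['distortion'])[0,0]
    E=c['extrinsics'];R=E[:3,:3];t=E[:3,3]
    return -R.T@t, R.T@np.array([p[0],p[1],1])
def cast(c,px,z):
    o,d=ray(c,px);return (o+d*(z-o[2])/d[2])
def un(u,v,x,y,s): return ((u+.5)/s-.5+x,(v+.5)/s-.5+y)
E
python3 - <<'E'
from h import *
S=load('scene0');D=load('side0');np.set_printoptions(precision=1,suppress=True)
c1=(210,140,6);c2=(345,120,6);c3=(290,130,6);c4=(235,220,5)
def quad(c,pts,cr,z,n):
    P=np.array([cast(c,un(*p,*cr),z)[:2] for p in pts]);
    e=[np.linalg.norm(P[i]-P[(i+1)%4]) for i in range(4)]
    yaws=[np.degrees(np.arctan2(*(P[(i+1)%4]-P[i])[::-1])) for i in range(4)]
    print(n,P.mean(0),'edges',np.array(e),'yaw',np.array(yaws))
quad(S,[(117,455),(262,452),(250,604),(102,602)],c1,46,'slide')
quad(S,[(90,230),(165,220),(180,307),(97,312)],c1,46,'cover')
quad(S,[(490,68),(608,92),(570,162),(448,140)],c1,95,'tall')
print('tin',cast(S,un(630,441,*c1),48))
quad(D,[(145,138),(305,175),(265,243),(103,205)],c3,46,'slide')
quad(D,[(487,190),(615,207),(605,250),(478,235)],c3,46,'cover')
quad(D,[(520,320),(632,375),(560,445),(447,383)],c3,95,'tall')
print('tin',cast(D,un(150,433,*c3),48))
zu=30+280*np.sin(np.radians(20))+15*np.cos(np.radians(20));zl=30+15*np.cos(np.radians(20))
for c,cr,n,U,L in((S,c2,'scene',[(363,42),(205,82),(82,112)],[(687,560),(517,618),(395,665)]),(D,c4,'side',[None,(710,122),(690,15)],[None,(75,280),(85,177)])):
    for u,l,y in zip(U,L,(71,-11,-71)):
        if u:
            a=cast(c,un(*u,*cr),zu)[:2];b=cast(c,un(*l,*cr),zl)[:2]
            print(n,y,a,b,'len',np.linalg.norm(b-a),'yaw',np.degrees(np.arctan2(*(b-a)[::-1])))
for p in[(76,425),(92,195)]: print('side floor at stop',cast(D,un(*p,*c4),30)[:2])
print('exp len',280*np.cos(np.radians(20)))
E
```

```text
slide [ 599.2 -261.9] edges [56.4 81.6 54.6 79. ] yaw [  81.7   -8.1 -101.   173.2]
cover [ 439.7 -272.5] edges [32.2 59.6 34.2 55.4] yaw [  92.2    2.6  -94.7 -179.2]
tall [ 428.7 -101. ] edges [53.7 52.  53.  54.4] yaw [  60.8  -28.  -116.6  152.7]
tin [584.5 -86.9  48. ]
slide [ 599.7 -259.4] edges [79.9 56.1 78.6 56.5] yaw [172.   81.9  -7.6 -96.8]
cover [ 442.4 -274. ] edges [59.7 33.8 57.9 35.3] yaw [-178.7   88.3    2.9  -88.7]
tall [ 428.3 -100.9] edges [54.6 54.7 55.7 52.5] yaw [ 153.6   64.8  -28.7 -116.4]
tin [584.9 -85.   48. ]
scene 71 [395.7 190.3] [641.3 255. ] len 253.98146068111237 yaw 14.75415791220626
scene -11 [415.6 111.7] [660.3 174.2] len 252.5338479067349 yaw 14.318902063573153
scene -71 [429.4  53.5] [676.1 118. ] len 254.96060199105148 yaw 14.65615577951438
side -11 [411.3 113.6] [666.9 176.5] len 263.2229114052902 yaw 13.817398260199635
side -71 [427.9  53.5] [681.7 118.8] len 262.1048562185601 yaw 14.424445108159743
side floor at stop [646.7 239.4]
side floor at stop [680.4 116.5]
exp len 263.11393382005434
```

Measurements agree between views and with the known sizes: slide (599.5,-260.5) yaw -8°, cover (441,-273) yaw +2°. Tray origin is about (661,186.5), yaw 14.4°. The scene view's lower rail ends come out short because the stop hides them. One side floor point is off by 13 mm because the near rail hides it.

Next is a helper for the increments.

```bash
cat >> h.py <<'E'
from scipy.spatial.transform import Rotation as Ro
TO=np.array([661,186.5,30.]);TY=14.4
TR=(Ro.from_euler('z',TY,degrees=True)*Ro.from_euler('y',20,degrees=True))
FL=Ro.from_euler('x',180,degrees=True)
def tray(x,y,z): return TO+TR.apply([x,y,z])
def go(p,R):
    from plant import get_obs
    o=get_obs();R0=Ro.from_euler('xyz',o['tcp_rot'])
    print('t',o['time'],'turn',np.round((R0.inv()*R).as_rotvec(),3),'shift',np.round(R0.inv().apply(np.array(p)-o['tool_pos']),1))
def down(yaw): return Ro.from_euler('z',yaw,degrees=True)*FL
E
python3 - <<'E'
from h import *
go([599.5,-260.5,150],down(-8))
E
```

```text
t 0.15 turn [-0.001  0.     0.521] shift [459.2 -59.5  98.3]
```

Call:
step_arm(increments="0 0 0.521 459 -59.5 98 1;0 0 0.521 459 -59.5 98 1;0 0 0.521 459 -59.5 98 1;0 0 0.521 459 -59.5 98 1;0 0 0.521 459 -59.5 98 1;0 0 0.521 459 -59.5 98 1;0 0 0.521 459 -59.5 98 1;0 0 0.521 459 -59.5 98 1;0 0 0.521 459 -59.5 98 1;0 0 0.521 459 -59.5 98 1;0 0 0.521 459 -59.5 98 1;0 0 0.521 459 -59.5 98 1;0 0 0.521 459 -59.5 98 1")

```text
time: 1.78
tool_pos: [599.0, -261.6, 151.2]
tcp_rot: [3.141, -0.001, -0.14]
contact_force: [0.3, 0.5, -0.7]
grip_width: 91.8
```

```bash
python3 - <<'E'
from h import *
from plant import capture,get_obs
o=get_obs();c=capture('wrist');cv2.imwrite('pics/w1.png',c['frame'][:,:,::-1])
T=np.eye(4);T[:3,:3]=Ro.from_euler('xyz',o['tcp_rot']).as_matrix();T[:3,3]=o['tool_pos']
np.savez('pics/w1.npz',K=c['K'],distortion=c['distortion'],extrinsics=np.linalg.inv(T@c['tool_from_camera']))
go([599.5,-260.5,42],down(-8))
E
```

```text
t 1.825 turn [ 0. -0. -0.] shift [  0.2  -1.1 109.1]
```

View pics/w1.png

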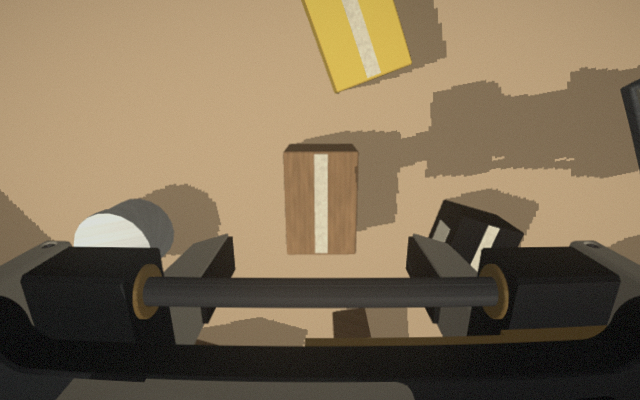

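The wrist view shows the slide carton's top at (284..358, 152..254), nearly square to the tool. The black box's near corner is at (445,200), beside the right finger, so I'm checking clearance.

```bash
python3 - <<'E'
from h import *
C=load('w1');np.set_printoptions(precision=1,suppress=True)
P=np.array([cast(C,p,46)[:2] for p in[(284,152),(358,152),(357,254),(287,254)]]);print(P,P.mean(0))
for i in range(4):d=P[(i+1)%4]-P[i];print(np.linalg.norm(d),np.degrees(np.arctan2(d[1],d[0])))
S=load('scene0')
# black box top in scene & side
for n,p in(('w',(445,200)),('w',(440,238)),('w',(523,235))): print(n,cast(C,p,46))
q=(599.5-260.5*0,0)
E
python3 - <<'E'
import cv2
a=cv2.imread('pics/scene0.png')
cv2.imwrite('pics/c5.png',cv2.resize(a[190:250,160:260],None,fx=7,fy=7,interpolation=cv2.INTER_CUBIC))
E
```

```text
[[ 642.4 -241. ]
 [ 634.7 -295.1]
 [ 552.4 -285.4]
 [ 560.3 -229.1]] [ 597.5 -262.6]
54.63067314921692 -98.06619444678823
82.90166512369198 173.27450288217082
56.784161705054224 81.94188089864035
82.88724912905 -8.213984226615498
w [ 588.3 -358.1   46. ]
w [ 556.7 -353.2   46. ]
w [ 549.1 -422.    46. ]
```

View pics/c5.png

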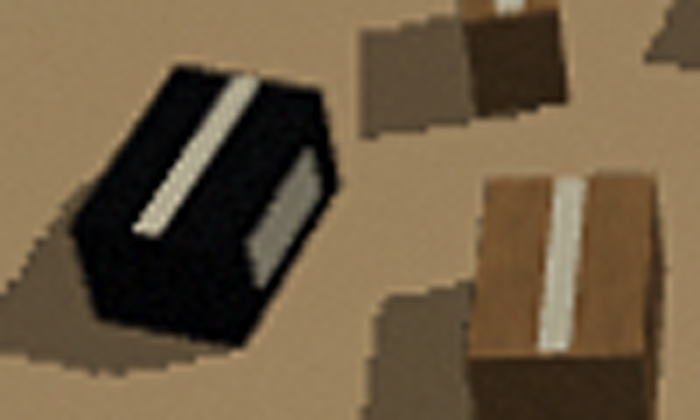

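```bash
python3 - <<'E'
from h import *
S=load('scene0')
for p in[(180,67),(322,90),(245,240),(75,225)]: print(cast(S,un(*p,160,190,7),46))
go([598.5,-261.5,70],down(-8))
go([598.5,-261.5,42],down(-8))
E
```

```text
[ 478.3319967  -387.61858313   46.        ]
[ 499.30973675 -338.56534136   46.        ]
[ 569.94270427 -364.29313857   46.        ]
[ 552.98294345 -420.24459204   46.        ]
t 1.825 turn [ 0. -0. -0.] shift [-0.6  0.1 81.1]
t 1.825 turn [ 0. -0. -0.] shift [-6.000e-01  1.000e-01  1.091e+02]
```

The black box is at least 30 mm clear of the finger. Descending and gripping.

Call:
step_arm(increments="0 0 0 -0.5 0 50 1;0 0 0 -0.5 0 80 1;0 0 0 -0.5 0 100 1;0 0 0 -0.5 0 109 1;0 0 0 -0.5 0 109 1;0 0 0 -0.5 0 109 1;0 0 0 -0.5 0 109 -1;0 0 0 -0.5 0 109 -1;0 0 0 -0.5 0 109 -1;0 0 0 -0.5 0 109 -1;0 0 0 -0.5 0 109 -1;0 0 0 -0.5 0 109 -1;0 0 0 -0.5 0 109 -1;0 0 0 -0.5 0 109 -1")

```text
time: 3.58
tool_pos: [598.9, -261.1, 41.8]
tcp_rot: [3.141, -0.0, -0.139]
contact_force: [-0.2, -0.5, 0.8]
grip_width: 56.1
```

Gripped at 56.1 mm, which matches the width. Lifting.

Call:
step_arm(increments="0 0 0 0 0 -30 -1;0 0 0 0 0 -80 -1;0 0 0 0 0 -130 -1;0 0 0 0 0 -180 -1;0 0 0 0 0 -200 -1;0 0 0 0 0 -200 -1")

```text
time: 4.32
tool_pos: [599.3, -260.9, 242.8]
tcp_rot: [3.141, -0.002, -0.139]
contact_force: [1.2, -0.2, -3.3]
grip_width: 55.8
```

```bash
python3 - <<'E'
from h import *
from plant import get_obs
print(get_obs()['grip_width'],get_obs()['contact_force'])
go(tray(-190,30,130),TR*FL)
go(tray(-190,30,43.5),TR*FL)
print(tray(-190,30,130),tray(-190,30,42))
E
```

```text
55.83745138083901 [ 1.216491   -0.1682824  -3.28409696]
t 4.325 turn [-0.067 -0.347 -0.387] shift [-136.4 -428.3   25.1]
t 4.325 turn [-0.067 -0.347 -0.387] shift [-163.9 -417.1  106.3]
[523.67266176 182.2134086  217.14386793] [494.52046602 174.72839692 134.4509173 ]
```

Call:
step_arm(increments="-0.015 -0.08 -0.09 -30 -60 0 -1;-0.03 -0.16 -0.18 -50 -120 0 -1;-0.045 -0.24 -0.27 -70 -180 5 -1;-0.06 -0.31 -0.345 -90 -240 10 -1;-0.067 -0.347 -0.387 -110 -300 15 -1;-0.067 -0.347 -0.387 -125 -360 20 -1;-0.067 -0.347 -0.387 -136 -410 25 -1;-0.067 -0.347 -0.387 -136.5 -428 25 -1;-0.067 -0.347 -0.387 -136.5 -428 25 -1;-0.067 -0.347 -0.387 -136.5 -428 25 -1;-0.067 -0.347 -0.387 -136.5 -428 25 -1;-0.067 -0.347 -0.387 -136.5 -428 25 -1")

```text
time: 5.82
tool_pos: [523.4, 180.8, 216.8]
tcp_rot: [-3.14, 0.351, 0.25]
contact_force: [-0.2, 0.4, -2.9]
grip_width: 55.8
```

```bash
python3 - <<'E'
from h import *
from plant import get_obs,capture
go(tray(-190,30,130),TR*FL)
go(tray(-190,30,43.5),TR*FL)
print(get_obs()['grip_width'])
o=get_obs()
c=capture('wrist');cv2.imwrite('pics/w2.png',c['frame'][:,:,::-1])
T=np.eye(4);T[:3,:3]=Ro.from_euler('xyz',o['tcp_rot']).as_matrix();T[:3,3]=o['tool_pos']
np.savez('pics/w2.npz',K=c['K'],distortion=c['distortion'],extrinsics=np.linalg.inv(T@c['tool_from_camera']))
c=capture('scene');a=c['frame'][:,:,::-1][80:260,300:500]
cv2.imwrite('pics/s2.png',cv2.resize(a,None,fx=3,fy=3,interpolation=cv2.INTER_CUBIC))
E
```

```text
t 5.825 turn [-0.002  0.002 -0.001] shift [ 0.5 -1.3 -0.5]
t 5.825 turn [-0.002  0.002 -0.001] shift [ 0.6 -1.1 86. ]
55.77141841525135
```

View pics/w2.png

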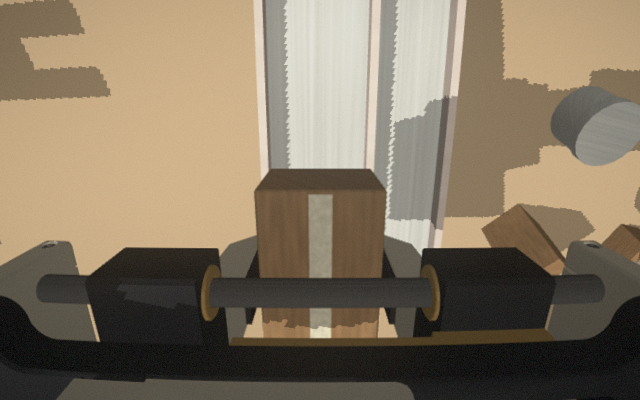

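View pics/s2.png

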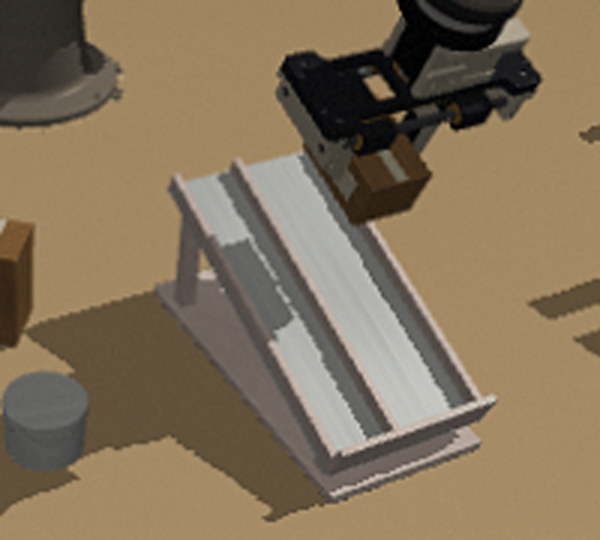

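The wrist view shows the carton over the wide lane. The lane's rails are at columns ~263 and ~372, and the narrow lane's outer rail is at ~455. I'll check lane alignment in the tray frame by intersecting the rail tops.

```bash
python3 - <<'E'
from h import *
import cv2
C=load('w2')
a=cv2.imread('pics/w2.png')
b=np.vstack([cv2.resize(a[r:r+8,235:485],None,fx=3.2,fy=16,interpolation=cv2.INTER_NEAREST) for r in(15,60,110,150)])
cv2.imwrite('pics/w2c.png',b)
def tc(px,z):
    o,d=ray(C,px);o=TR.inv().apply(o-TO);d=TR.inv().apply(d);return o+d*(z-o[2])/d[2]
for r in(19,64,114,154):
    print(r,[ (u,np.round(tc((u,r),15),1)[:2]) for u in(255,264,368,377,455,464)])
E
```

```text
19 [(255, array([-58.6,  74.4])), (264, array([-58.7,  68.1])), (368, array([-58.9,  -4.4])), (377, array([-58.8, -10.7])), (455, array([-57.8, -65.8])), (464, array([-57.6, -72.2]))]
64 [(255, array([-88.6,  75.8])), (264, array([-88.6,  69.3])), (368, array([-88.8,  -5.3])), (377, array([-88.7, -11.8])), (455, array([-88. , -68.5])), (464, array([-87.8, -75.2]))]
114 [(255, array([-123.8,   77.5])), (264, array([-123.8,   70.8])), (368, array([-123.9,   -6.6])), (377, array([-123.9,  -13.3])), (455, array([-123.4,  -72. ])), (464, array([-123.3,  -78.9]))]
154 [(255, array([-153.8,   79.1])), (264, array([-153.8,   72.2])), (368, array([-153.9,   -7.7])), (377, array([-153.9,  -14.6])), (455, array([-153.6,  -75.3])), (464, array([-153.5,  -82.4]))]
```

View pics/w2c.png

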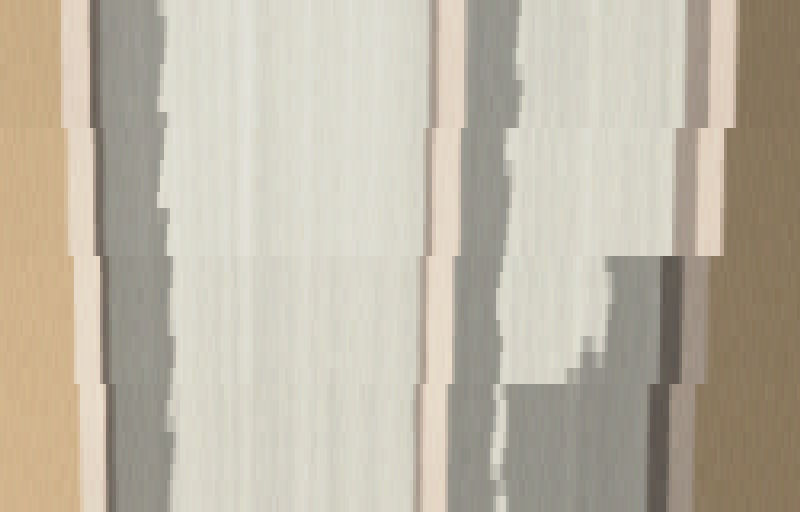

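Rail positions agree with the tray model to about 1 mm (offset +1 mm in y), and the rail span is 148.2 against 148 expected. So the height is right too. Lowering to just above the floor.

Call:
step_arm(increments="0 0 0 0.5 -2 30 -1;0 0 0 0.5 -2 60 -1;0 0 0 0.5 -2 75 -1;0 0 0 0.5 -2 82 -1;0 0 0 0.5 -2 84 -1;0 0 0 0.5 -2 85 -1;0 0 0 0.5 -2 85 -1;0 0 0 0.5 -2 85 -1;0 0 0 0.5 -2 85 -1")

```text
time: 7.05
tool_pos: [494.8, 176.8, 136.9]
tcp_rot: [-3.14, 0.351, 0.252]
contact_force: [-0.3, -0.6, -3.6]
grip_width: 55.5
```

```bash
python3 - <<'E'
from h import *
from plant import get_obs,capture
go(tray(-190,31,43.5),TR*FL)
print(get_obs()['contact_force'])
c=capture('side');a=c['frame'][:,:,::-1][170:330,220:420]
cv2.imwrite('pics/d3.png',cv2.resize(a,None,fx=4,fy=3.7,interpolation=cv2.INTER_CUBIC))
c=capture('scene');a=c['frame'][:,:,::-1][100:260,320:490]
cv2.imwrite('pics/s3.png',cv2.resize(a,None,fx=4,fy=3.7,interpolation=cv2.INTER_CUBIC))
E
```

```text
t 7.05 turn [-0.001  0.002  0.001] shift [0.1 1.  1. ]
[-0.32970274 -0.56745177 -3.59395623]
```

View pics/d3.png

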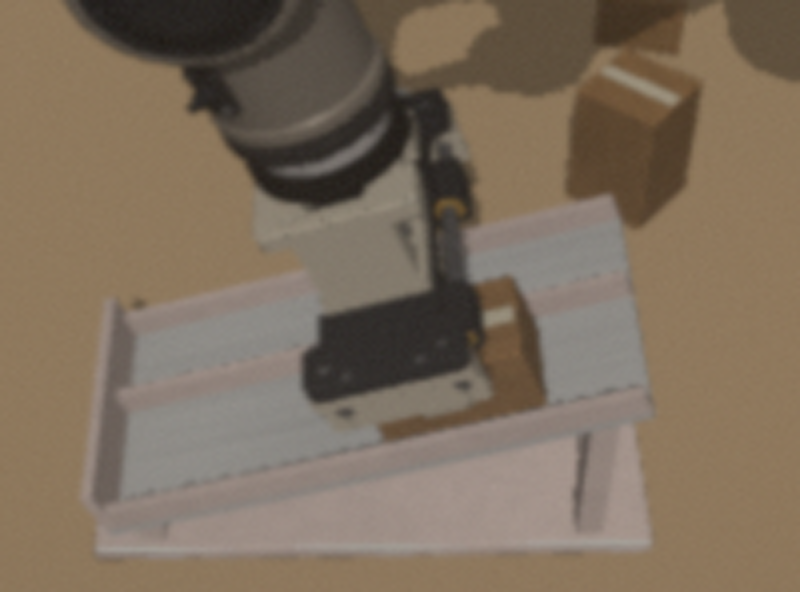

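View pics/s3.png

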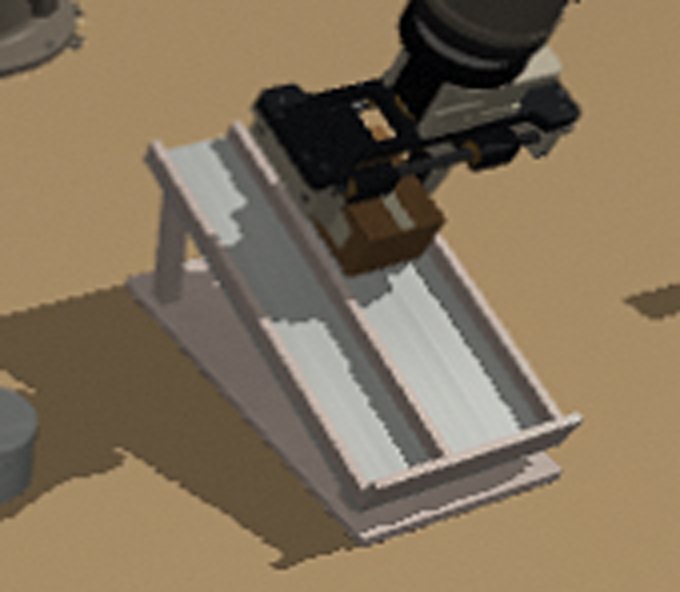

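The carton is inside the wide lane, clear of the rails, with no contact yet and a gap of about 2.5 mm. I'll lower until it touches.

Call:
step_arm(increments="0 0 0 0 0.5 1 -1;0 0 0 0 0.5 1.7 -1;0 0 0 0 0.5 2 -1;0 0 0 0 0.5 2 -1")

```text
time: 7.65
tool_pos: [494.2, 176.1, 134.8]
tcp_rot: [-3.14, 0.351, 0.252]
contact_force: [-1.0, 0.1, -3.2]
grip_width: 56.2
```

Call:
step_arm(increments="0 0 0 0 0 0.7 -1;0 0 0 0 0 0.7 -1;0 0 0 0 0 0.7 1;0 0 0 0 0 0.7 1;0 0 0 0 0 0.7 1;0 0 0 0 0 0.7 1;0 0 0 0 0 0.7 1;0 0 0 0 0 0.7 1;0 0 0 0 0 0.7 1;0 0 0 0 0 0.7 1;0 0 0 0 0 0.7 1;0 0 0 0 0 0.7 1")

```text
time: 9.15
tool_pos: [494.0, 176.1, 134.2]
tcp_rot: [-3.14, 0.351, 0.252]
contact_force: [0.5, -0.2, 0.0]
grip_width: 91.9
```

```bash
python3 - <<'E'
from h import *
from plant import get_obs,capture
go(tray(-190,31,180),TR*FL)
print(get_obs()['grip_width'])
c=capture('side');a=c['frame'][:,:,::-1][170:330,220:420]
cv2.imwrite('pics/d4.png',cv2.resize(a,None,fx=4,fy=3.7,interpolation=cv2.INTER_CUBIC))
c=capture('scene');a=c['frame'][:,:,::-1][100:260,320:490]
cv2.imwrite('pics/s4.png',cv2.resize(a,None,fx=4,fy=3.7,interpolation=cv2.INTER_CUBIC))
E
```

```text
t 9.15 turn [-0.001  0.002  0.001] shift [  -0.2    0.2 -138.3]
91.9491165400376
```

View pics/s4.png

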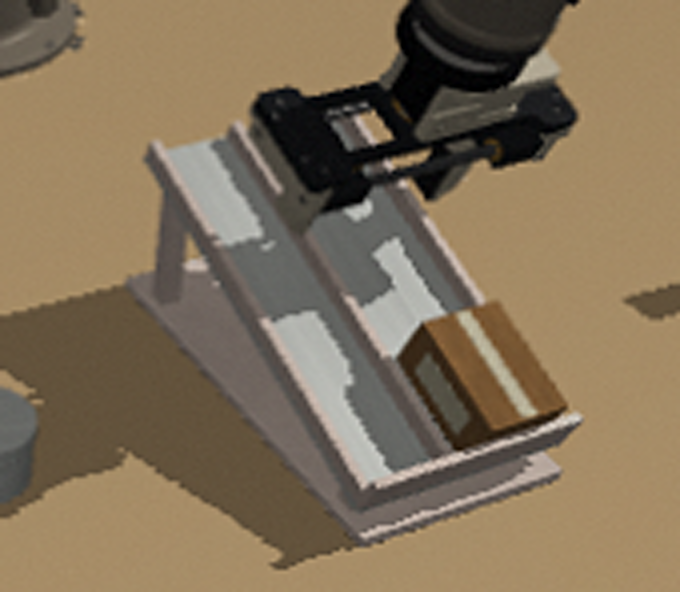

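View pics/d4.png

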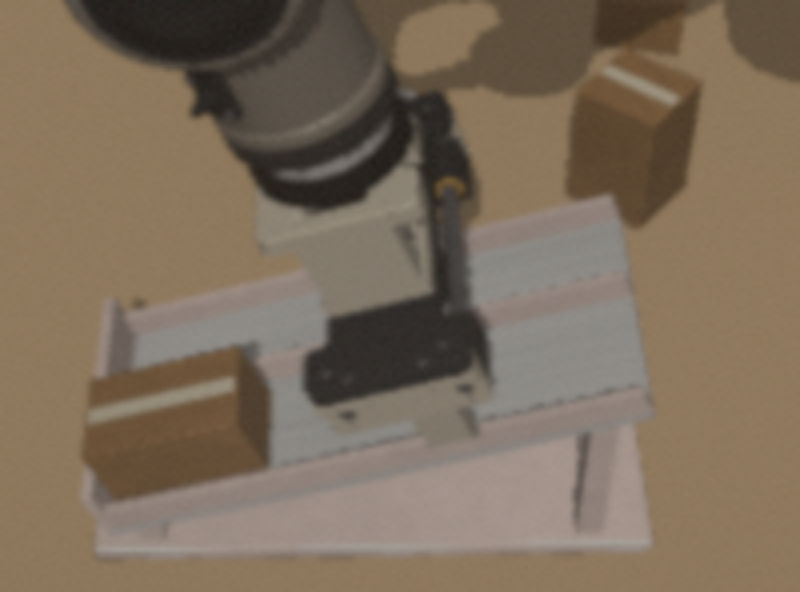

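The slide carton slid down and lies flat against the stop in the wide lane (s4 ~(490,375)), with the gripper clear. Retreating uphill-normal.

Call:
step_arm(increments="0 0 0 0 0 -30 1;0 0 0 0 0 -80 1;0 0 0 0 0 -120 1;0 0 0 0 0 -138 1;0 0 0 0 0 -138 1")

```text
time: 9.88
tool_pos: [540.6, 187.8, 264.6]
tcp_rot: [-3.14, 0.348, 0.252]
contact_force: [0.2, 0.8, -0.5]
grip_width: 91.6
```

```bash
python3 - <<'E'
from h import *
go([441,-273,200],down(2))
E
```

```text
t 9.875 turn [0.036 0.347 0.215] shift [-176.6  421.6  132.3]
```

Call:
step_arm(increments="0.036 0.347 0.215 -177 421.5 132 1;0.036 0.347 0.215 -177 421.5 132 1;0.036 0.347 0.215 -177 421.5 132 1;0.036 0.347 0.215 -177 421.5 132 1;0.036 0.347 0.215 -177 421.5 132 1;0.036 0.347 0.215 -177 421.5 132 1;0.036 0.347 0.215 -177 421.5 132 1;0.036 0.347 0.215 -177 421.5 132 1;0.036 0.347 0.215 -177 421.5 132 1;0.036 0.347 0.215 -177 421.5 132 1;0.036 0.347 0.215 -177 421.5 132 1;0.036 0.347 0.215 -177 421.5 132 1;0.036 0.347 0.215 -177 421.5 132 1")

```text
time: 11.5
tool_pos: [440.2, -272.5, 200.2]
tcp_rot: [3.141, 0.003, 0.036]
contact_force: [-1.1, 0.3, -1.0]
grip_width: 91.7
```

```bash
python3 - <<'E'
from h import *
from plant import capture,get_obs
o=get_obs();c=capture('wrist');cv2.imwrite('pics/w5.png',c['frame'][:,:,::-1])
T=np.eye(4);T[:3,:3]=Ro.from_euler('xyz',o['tcp_rot']).as_matrix();T[:3,3]=o['tool_pos']
np.savez('pics/w5.npz',K=c['K'],distortion=c['distortion'],extrinsics=np.linalg.inv(T@c['tool_from_camera']))
go([441,-273,42],down(2))
E
```

```text
t 11.55 turn [0.001 0.003 0.001] shift [  1.3   0.2 158.2]
```

View pics/w5.png

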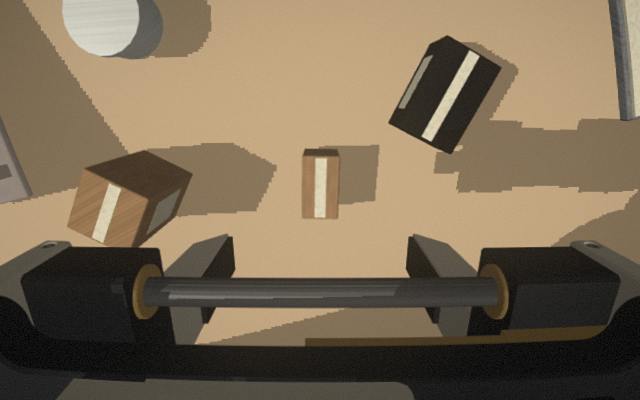

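The cover carton's top is at (302..339, 157..219), aligned with the tool. The tall carton at (130,200) is on the left.

```bash
python3 - <<'E'
from h import *
C=load('w5');np.set_printoptions(precision=1,suppress=True)
P=np.array([cast(C,p,46)[:2] for p in[(302,157),(339,157),(338.5,219),(303,219)]]);print(P,P.mean(0))
for i in range(4):d=P[(i+1)%4]-P[i];print(np.linalg.norm(d),np.degrees(np.arctan2(d[1],d[0])))
print('tall near corner',cast(C,(192,175),95))
E
```

```text
[[ 467.1 -255.5]
 [ 468.3 -288.4]
 [ 409.5 -291. ]
 [ 408.3 -257.6]] [ 438.3 -273.1]
32.95741230756187 -87.98224444454043
58.83427127982066 -177.50238830509866
33.43986999614969 92.02065267541494
58.833899682047566 2.0277645698168243
tall near corner [ 459.2 -174.6   95. ]
```

```bash
python3 - <<'E'
from h import *
C=load('w5')
print(cast(C,(192,175),0),cast(C,(137,247),95),cast(C,(150,205),95))
go([439.5,-273,42],down(2))
import cv2
a=cv2.imread('pics/w5.png');cv2.imwrite('pics/w5c.png',cv2.resize(a[130:260,50:250],None,fx=4,fy=4,interpolation=cv2.INTER_CUBIC))
E
```

```text
[ 436.2600457  -137.06477917    0.        ] [ 396.96449558 -123.24330064   95.        ] [ 433.9423002  -138.85818118   95.        ]
t 11.55 turn [0.001 0.003 0.001] shift [-2.000e-01  1.000e-01  1.582e+02]
```

View pics/w5c.png

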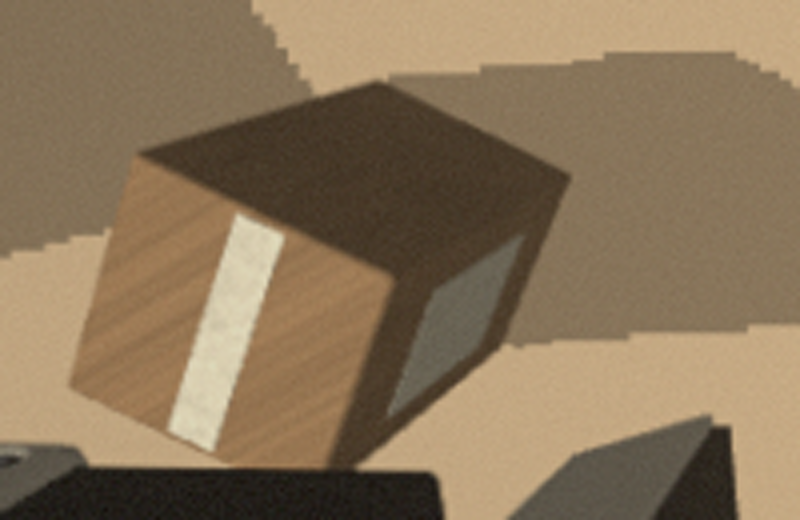

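The earlier near-corner value was a bottom corner cast at the wrong height. The real near corner is at y ≈ -138, and the gripper body only reaches y = -178, so there is about 40 mm clearance. Descending and gripping.

Call:
step_arm(increments="0 0 0 0 0 50 1;0 0 0 0 0 100 1;0 0 0 0 0 130 1;0 0 0 0 0 150 1;0 0 0 0 0 158 1;0 0 0 0 0 158 1;0 0 0 0 0 158 1;0 0 0 0 0 158 -1;0 0 0 0 0 158 -1;0 0 0 0 0 158 -1;0 0 0 0 0 158 -1;0 0 0 0 0 158 -1;0 0 0 0 0 158 -1;0 0 0 0 0 158 -1;0 0 0 0 0 158 -1;0 0 0 0 0 158 -1;0 0 0 0 0 158 -1")

```text
time: 13.68
tool_pos: [439.4, -273.2, 42.0]
tcp_rot: [3.141, 0.003, 0.035]
contact_force: [0.3, -0.0, 0.3]
grip_width: 33.8
```

Call:
step_arm(increments="0 0 0 0 0 -30 -1;0 0 0 0 0 -80 -1;0 0 0 0 0 -130 -1;0 0 0 0 0 -180 -1;0 0 0 0 0 -200 -1;0 0 0 0 0 -200 -1")

```text
time: 14.42
tool_pos: [440.5, -273.4, 243.4]
tcp_rot: [3.138, 0.0, 0.035]
contact_force: [-0.3, -0.4, -2.0]
grip_width: 33.6
```

```bash
python3 - <<'E'
from h import *
go(tray(-195,-40,130),TR*FL)
E
```

```text
t 14.425 turn [-0.035 -0.347 -0.215] shift [ 109.4 -383.2   23.2]
```

Gripped at 33.8 mm. Moving over the narrow lane.

Call:
step_arm(increments="-0.009 -0.087 -0.054 20 -60 0 -1;-0.018 -0.174 -0.108 40 -120 0 -1;-0.027 -0.26 -0.162 60 -180 5 -1;-0.035 -0.347 -0.215 80 -240 10 -1;-0.035 -0.347 -0.215 95 -300 15 -1;-0.035 -0.347 -0.215 105 -350 20 -1;-0.035 -0.347 -0.215 109.5 -383 23 -1;-0.035 -0.347 -0.215 109.5 -383 23 -1;-0.035 -0.347 -0.215 109.5 -383 23 -1;-0.035 -0.347 -0.215 109.5 -383 23 -1;-0.035 -0.347 -0.215 109.5 -383 23 -1")

```text
time: 15.8
tool_pos: [536.2, 112.5, 218.4]
tcp_rot: [-3.139, 0.351, 0.251]
contact_force: [1.3, -0.3, -1.6]
grip_width: 33.7
```

```bash
python3 - <<'E'
from h import *
from plant import capture,get_obs
o=get_obs();c=capture('wrist');cv2.imwrite('pics/w6.png',c['frame'][:,:,::-1]);print(o['grip_width'])
T=np.eye(4);T[:3,:3]=Ro.from_euler('xyz',o['tcp_rot']).as_matrix();T[:3,3]=o['tool_pos']
C=dict(K=c['K'],distortion=c['distortion'],extrinsics=np.linalg.inv(T@c['tool_from_camera']));np.savez('pics/w6.npz',**C)
def tc(px,z):
    o,d=ray(C,px);o=TR.inv().apply(o-TO);d=TR.inv().apply(d);return o+d*(z-o[2])/d[2]
# slide far/near top edges
go(tray(-195,-40,44),TR*FL)
E
```

```text
33.73309561940768
t 15.85 turn [-0.003  0.002 -0.   ] shift [ 0.5 -0.3 85.5]
```

View pics/w6.png

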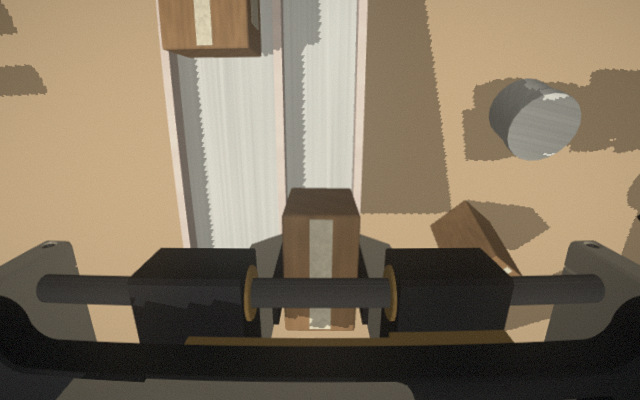

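The cover carton is centred over the narrow lane (rails at columns ~280 and ~358). The slide carton is at the stop, top left. Lowering.

Call:
step_arm(increments="0 0 0 0.5 0 30 -1;0 0 0 0.5 0 60 -1;0 0 0 0.5 0 75 -1;0 0 0 0.5 0 82 -1;0 0 0 0.5 0 85 -1;0 0 0 0.5 0 86 -1;0 0 0 0.5 0 86.5 -1;0 0 0 0.5 0 86.5 -1;0 0 0 0.5 0 86.5 -1")

```text
time: 16.98
tool_pos: [507.9, 106.4, 137.1]
tcp_rot: [-3.139, 0.351, 0.252]
contact_force: [-0.4, -0.8, -0.8]
grip_width: 33.8
```

```bash
python3 - <<'E'
from h import *
from plant import get_obs,capture
go(tray(-195,-40,42),TR*FL)
c=capture('scene');a=c['frame'][:,:,::-1][100:260,320:490]
cv2.imwrite('pics/s7.png',cv2.resize(a,None,fx=4,fy=3.7,interpolation=cv2.INTER_CUBIC))
E
```

```text
t 16.975 turn [-0.002  0.002  0.001] shift [-0.3  0.5  1.1]
```

View pics/s7.png

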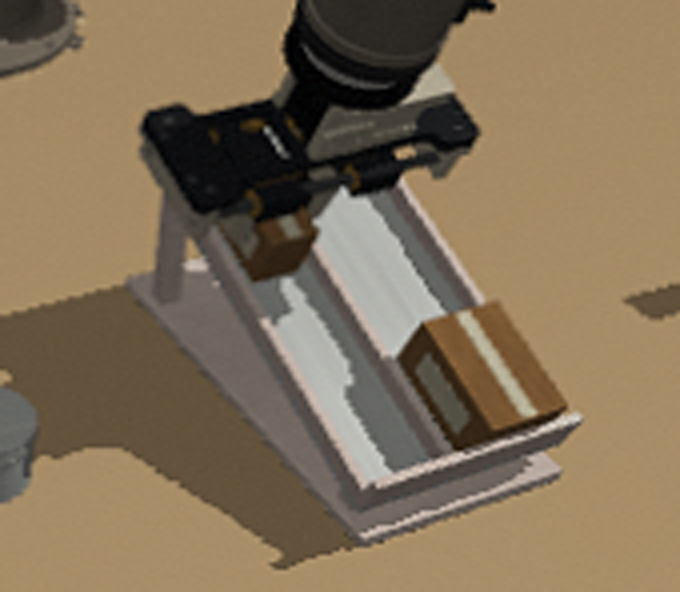

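The cover carton sits in the narrow lane between the rails, about 1 mm above the floor. Settling and releasing.

Call:
step_arm(increments="0 0 0 0 0.3 1 -1;0 0 0 0 0.3 1.3 -1;0 0 0 0 0.3 1.3 -1;0 0 0 0 0.3 1.3 1;0 0 0 0 0.3 1.3 1;0 0 0 0 0.3 1.3 1;0 0 0 0 0.3 1.3 1;0 0 0 0 0.3 1.3 1;0 0 0 0 0.3 1.3 1;0 0 0 0 0.3 1.3 1;0 0 0 0 0.3 1.3 1;0 0 0 0 0.3 1.3 1;0 0 0 0 0.3 1.3 1;0 0 0 0 0.3 1.3 1")

```text
time: 18.77
tool_pos: [507.4, 106.0, 135.8]
tcp_rot: [-3.139, 0.351, 0.252]
contact_force: [0.4, -1.3, 0.1]
grip_width: 91.5
```

Call:
step_arm(increments="0 0 0 0 0 -30 1;0 0 0 0 0 -80 1;0 0 0 0 0 -120 1;0 0 0 0 0 -150 1;0 0 0 0 0 -150 1;0 0 0 0 0 -150 1;0 0 0 0 0 -150 1")

```text
time: 19.65
tool_pos: [556.7, 118.4, 275.3]
tcp_rot: [-3.138, 0.354, 0.252]
contact_force: [0.4, -0.9, -0.2]
grip_width: 91.8
```

```bash
python3 - <<'E'
from h import *
from plant import get_obs,capture
o=get_obs();c=capture('wrist');cv2.imwrite('pics/w8.png',c['frame'][:,:,::-1])
T=np.eye(4);T[:3,:3]=Ro.from_euler('xyz',o['tcp_rot']).as_matrix();T[:3,3]=o['tool_pos']
np.savez('pics/w8.npz',K=c['K'],distortion=c['distortion'],extrinsics=np.linalg.inv(T@c['tool_from_camera']))
c=capture('scene');np.savez('pics/scene8.npz',**c);cv2.imwrite('pics/s8f.png',c['frame'][:,:,::-1]);a=c['frame'][:,:,::-1][100:260,290:490]
cv2.imwrite('pics/s8.png',cv2.resize(a,None,fx=4,fy=3.7,interpolation=cv2.INTER_CUBIC))
c=capture('side');np.savez('pics/side8.npz',**c);a=c['frame'][:,:,::-1][170:330,220:420]
cv2.imwrite('pics/d8.png',cv2.resize(a,None,fx=4,fy=3.7,interpolation=cv2.INTER_CUBIC))
E
```

```text
(no output)
```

View pics/s8.png

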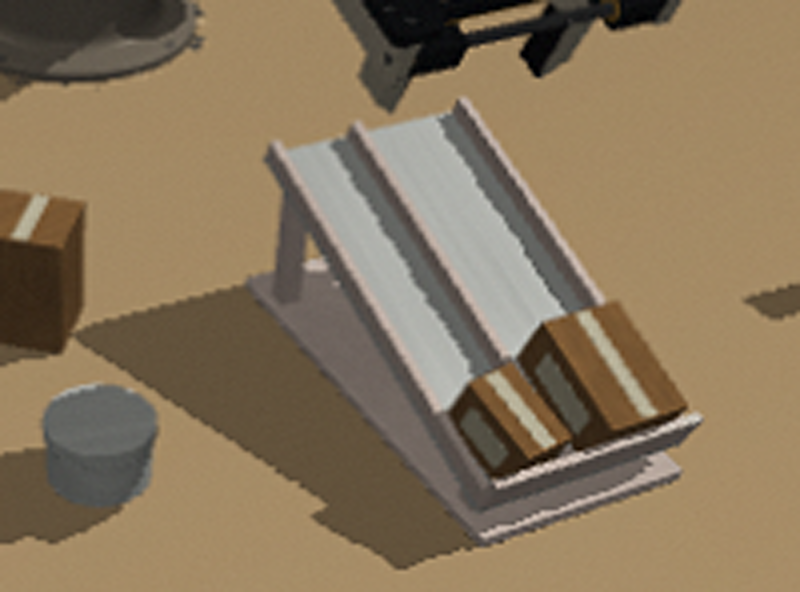

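View pics/d8.png

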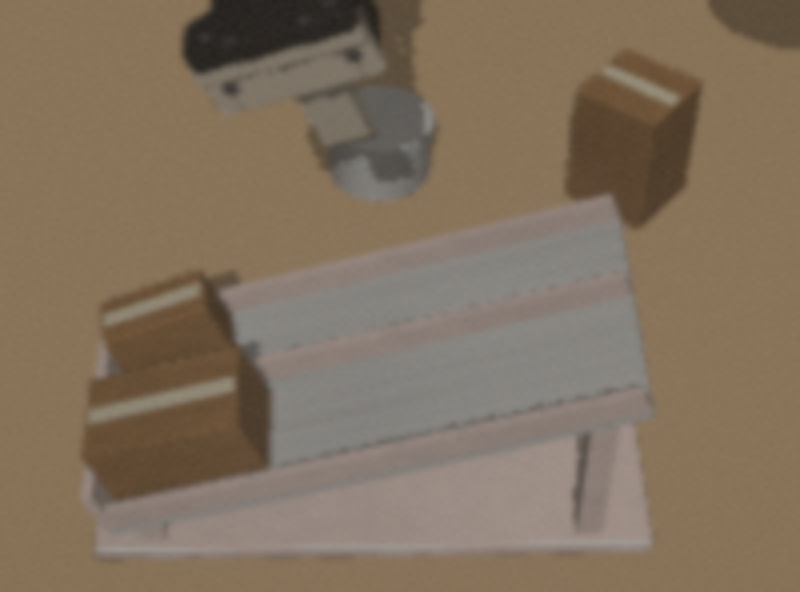

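View pics/w8.png

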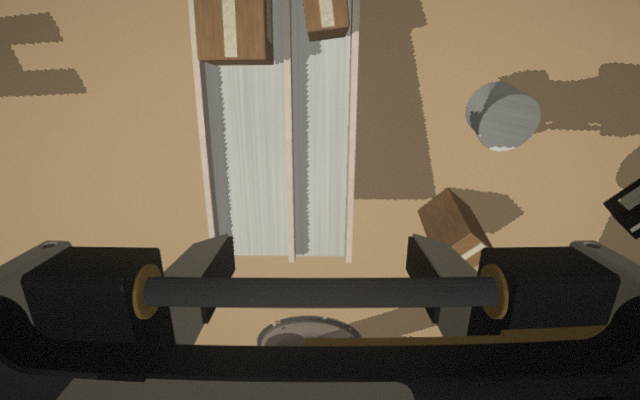

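Both cartons are at the stop. The cover carton looks slightly turned, with its uphill edge running from (308,40) to (349,33) in the wrist view. Checking against the limits.

```bash
python3 - <<'E'
from h import *
np.set_printoptions(precision=1,suppress=True)
import cv2
a=cv2.imread('pics/s8f.png');cv2.imwrite('pics/s8c.png',cv2.resize(a[170:240,390:475],None,fx=8,fy=8,interpolation=cv2.INTER_CUBIC))
a=cv2.imread('pics/w8.png');cv2.imwrite('pics/w8c.png',cv2.resize(a[0:75,185:365],None,fx=4.4,fy=4.4,interpolation=cv2.INTER_CUBIC))
E
```

```text
(no output)
```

View pics/s8c.png

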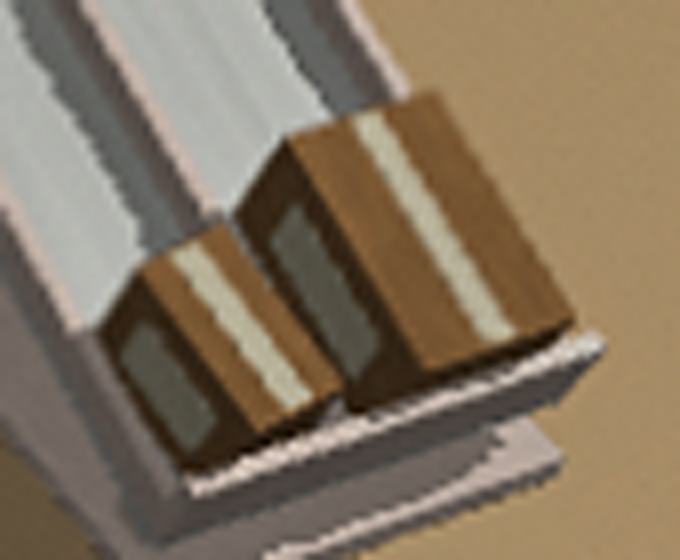

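View pics/w8c.png

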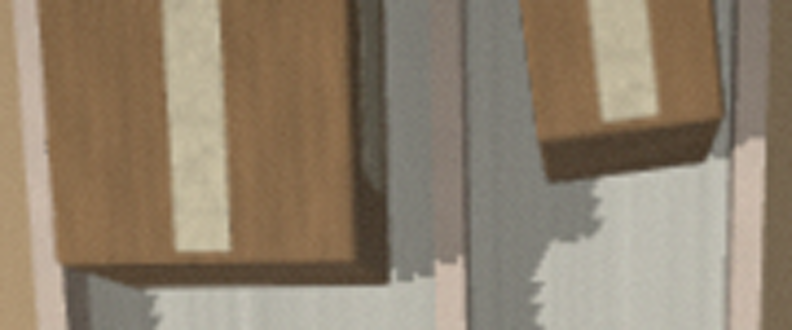

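```bash
python3 - <<'E'
from h import *
np.set_printoptions(precision=1,suppress=True)
def tc(C,px,z):
    o,d=ray(C,px);o=TR.inv().apply(o-TO);d=TR.inv().apply(d);return (o+d*(z-o[2])/d[2])[:2]
S=load('scene8');W=load('w8')
for n,q in(('cover',[(140,265),(222,222),(345,388),(258,433)]),('slide',[(288,135),(435,90),(577,320),(425,373)])):
    P=np.array([tc(S,un(*p,390,170,8),46) for p in q]);print(n,P.mean(0),'\n',P)
for n,q in(('cover near',[(540,140),(722,118)]),('slide near',[(60,262),(355,262)])):
    print(n,[tc(W,un(*p,185,0,4.4),46) for p in q])
for n,q in(('cover bottom',[(548,182),(705,160)]),('slide bot',[(90,283),(388,285)])):
    print(n,[tc(W,un(*p,185,0,4.4),0) for p in q])
# bystanders
E
```

```text
cover [-33.6 -43. ] 
 [[-60.9 -61.8]
 [-65.5 -30.8]
 [ -6.  -23.6]
 [ -2.2 -55.9]]
slide [-43.3  30.6] 
 [[-85.    4.4]
 [-84.2  58.2]
 [ -1.6  57.4]
 [ -2.2   2.3]]
cover near [array([-66.4, -29.3]), array([-62.7, -61.6])]
slide near [array([-86.1,  58.8]), array([-86.8,   4.5])]
cover bottom [array([-66.2, -29.1]), array([-61.9, -61.7])]
slide bot [array([-85.3,  69. ]), array([-86.5,   5. ])]
```

Measured in the tray frame:

| Carton | x (mm) | y (mm) | Limits x | Limits y |
|---|---|---|---|---|
| Slide | -43 | 30.6 | -56..-36 | 10..50 |
| Cover | -33.6 | -43 | -44..-24 | -61..-21 |

The top edges cast at 46 mm and the bottom edges cast at 0 agree for the cover carton, so it lies flat. It is turned about 7° in its lane. The tin and tall carton are unmoved in the image, and the arm is clear.

```bash
python3 - <<'E'
from plant import close_job,get_obs
print(get_obs()['time']);print(close_job())
E
```

```text
19.8
the job is handed in; nothing more can be done
None
```

Both cartons are in the dispenser and the job is handed in at 19.8 s. The slide carton is in the wide lane and the cover carton in the narrow one. I set each down in the upper half of its lane, let go there, and it slid to the stop by itself.

- **Slide carton:** about (-43, 31) mm in the tray frame, square against the stop and inside the limits.
- **Cover carton:** about (-34, -43) mm, flat and at the stop, inside the limits. It lies turned about 7° in its lane; no limit covers that turn.
- **Bystanders and arm:** the tall carton and tin looked unmoved in the last pictures. The gripper was empty and about 140 mm above the tray.
- **Readings that disagreed:** three early readings were off, and I left them out.
  - In the first scene view, the lower rail ends came out about 9 mm short because the stop hides them.
  - One side-view floor point was 13 mm off behind the near rail.
  - One tall-carton corner was first cast at the wrong height.
- **Slide carton's underside:** one of its two bottom-corner readings in the last check was about 10 mm off sideways. I put this down to shadow by the rail and did not recheck it; the top-face corners agree with the position above.

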